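# Return the pale paddles to their piles

### The arm

A 7-joint arm with a two-finger parallel gripper is mounted at the origin on the work surface. World frame = base frame: x ahead of the robot, y to its left, z up, the work surface at z = 0. Lengths are in m, angles in rad, forces in N, time in s.
With the tool pointing down it reaches from about 0.425 to 1.025 m from the base axis. Payload 3.6 kg.
Tool frame: the origin (TCP) lies at the very end of the fingers, on their centre line; the grasp point (between the pads) lies 19 mm behind it; z points along the fingers, y is the line along which they close (so a half turn about z gives the same grasp; the last joint's range is limited). The gripper opens to 85 mm and grips with 20 to 120 N. Pads are 22 mm wide; open, the fingers measure 114 mm over their backs; the gripper's body (76 mm by 85 mm) begins 54 mm behind the grasp point. The pads swing forward as they close: fully open they stand 13 mm farther back than shut.
Start: joints at [-1.373, 0.591, 0.048, 1.609, -0.033, 0.943, -0.034], TCP at [0.209, 0.694, 0.231] pointing down, gripper open.
Joint ranges: [-2.69, 2.69], [-0.47, 2.24], [-1.27, 1.36], [0.19, 2.51], [-1.53, 4.68], [0.08, 2.07], [-3.09, 3.09]. Speed limits (rad/s): [2.57, 2.57, 3.14, 3.14, 3.14, 3.14, 3.14].

### API

Orientations are given as a rotation vector (axis times angle).
In Python, from station import readout, eyes, close_job gives the robot as it stands.
- The arm moves only by the tool carry_out, never from a script. Its argument "commands" is a list of rows, each a list of 3 entries, a list of its own where there are three numbers: the finger opening in mm, from 0 to 85.4, then the shift along the tool's x, y, z in mm, then the turn about the tool's z in degrees. A call has 1 to 12 rows; each row is the pose to reach, as a shift and turn from the pose commanded when the call began, along the tool's axes at that moment; what a row does not reach only later rows make up. A row lasts 1/12 s, in which the tool goes at most 41.7 mm and 7.16 degrees, less where a joint would pass 70% of its speed; a pose out of reach is approached as far as the arm can. A call with a gripper value outside its range is refused whole. The fingers move at their own pace and stop on an object; "grip_force" is the grip in N (left out, the last holds). Time passes only in rows, so rows that repeat a pose let the fingers close. It gives the time, the measured TCP pose, the force, the opening and the grip force at its end, in the units of the state.
- readout.read_state(): the state, without advancing time (a new reading comes with each control period).
- eyes.camera(name): name is "scene" or "top"; returns the picture (420x560x3 uint8, red, green, blue); there is no depth.
- eyes.camera_params(name): a dict with "fx", "fy", "cx", "cy" (pixels), "dist" ([k1, k2, p1, p2, k3] as OpenCV has them; the pictures are not rectified), "camera_from_world" (4x4, takes a point from world to camera coordinates). Camera axes: x right, y up, looking along -z (the intrinsics and any distortion apply to the point x, -y, -z); pixel columns grow to the right and rows downward; lengths in m; the calibration is good to about 2 mm. A picture is of the moment at which its call begins. camera_params takes no time and is no camera call.
- close_job(): hands the job in; it is judged then, once.
Trained networks look in the newest picture that a camera, given by its name, has taken for a name from the list of things; names that differ only in an ending like _2 or _b are one class to them, and where a whole thing is asked for, a point or a joint stands for the part that bears it (a point fixed in the world has none). Each returns a list of dicts, best first, with "score" (0 to 1); they miss things now and then, are a little off and sometimes report something else, mostly with a low value. They report only what shows in the picture. A call takes as long as a camera call. They do not tell look-alikes from the thing itself.
- eyes.silhouettes(camera, name): "mask" (420x560 bool, what is visible of it) and "uv" ([column, row] in pixels, amid what is visible of it).
- eyes.tip_of(camera, name): "uv" ([column, row] in pixels: a listed point, or the origin of a listed thing).
The state is a dict: "time_s": time; "qpos": joint angles; "dq": joint speeds; "joint_torque": joint torques, N m; "ee_pos": TCP position; "tcp_rot": TCP orientation; "ft_force": force on the tool from outside, world axes, zero at the start; "torque": the same for the moment, N m; "finger_gap": finger opening in m; "grip_force": force on a finger pad.
Only numpy, scipy, OpenCV 4.12 (cv2) and the standard library are available. Lean on these libraries where they do the work, as an engineer would, in place of code of your own. Each camera call takes 0.05 s, during which the arm holds its last target. There are 200 camera calls.

### The job

Put each of the four loose pale wooden paddles flat on top of the pile of its own shape, squared up with the pile: head over head and handle over handle. Leave the two dark brown paddles where they lie.

Things in the scene. Friction and masses are not known exactly. Their poses are not given: they have to be found in the camera images.
- pale_round_mid (a point): Loose pale wooden mini paddle, round disc head, 58 mm across, with a straight 18 mm wide handle; 16 mm thick, lying flat. The point is the centre of the head (half-way up), the place to grip across y; x points along the handle, whose rounded end is 85 mm from the point; z up. 35 to 70 g. Lies singly on the bench in the nearer row, handle away from the robot.
- pale_square_mid (a point): Loose pale wooden mini paddle, square head, 58 x 58 mm, with a straight 18 mm wide handle; 16 mm thick, lying flat. The point is the centre of the head (half-way up), the place to grip across y; x points along the handle, whose rounded end is 85 mm from the point; z up. 35 to 70 g. Lies singly on the bench in the nearer row, handle away from the robot.
- pale_slim_mid (a point): Loose pale wooden mini paddle, slim oblong head, 90 mm long (x) and 36 mm wide (y), with a short 18 mm wide handle; 16 mm thick, lying flat. The point is the centre of the head (half-way up), the place to grip across y; x points along the handle, whose rounded end is 85 mm from the point; z up. 35 to 70 g. Lies singly on the bench in the nearer row, handle away from the robot.
- pale_gourd_mid (a point): Loose pale wooden mini paddle, gourd-shaped: a round 58 mm head running into a second lobe 42 mm across (centres 40 mm apart), then a short 18 mm wide handle; 16 mm thick, lying flat. The point is the centre of the head (half-way up), the place to grip across y; x points along the handle, whose rounded end is 85 mm from the point; z up. 35 to 70 g. Lies singly on the bench in the nearer row, handle away from the robot.
- top_round (a point): Pile of three pale paddles, fixed, in the farther row: round 58 mm heads, 48 mm high, same outline as the loose pale paddle of that shape. The point is on the pile's top face, 25 mm from the centre of the heads towards the handle (so the heads' centre is at x = -25 mm); x points along the handles (their ends at x = +60 mm), z up.
- top_square (a point): Pile of three pale paddles, fixed, in the farther row: square 58 mm heads, 48 mm high, same outline as the loose pale paddle of that shape. The point is on the pile's top face, 25 mm from the centre of the heads towards the handle (so the heads' centre is at x = -25 mm); x points along the handles (their ends at x = +60 mm), z up.
- top_slim (a point): Pile of three pale paddles, fixed, in the farther row: slim oblong 90 x 36 mm heads, 48 mm high, same outline as the loose pale paddle of that shape. The point is on the pile's top face, 25 mm from the centre of the heads towards the handle (so the heads' centre is at x = -25 mm); x points along the handles (their ends at x = +60 mm), z up.
- top_gourd (a point): Pile of three pale paddles, fixed, in the farther row: gourd-shaped, 58 mm heads with a 42 mm second lobe, 48 mm high, same outline as the loose pale paddle of that shape. The point is on the pile's top face, 25 mm from the centre of the heads towards the handle (so the heads' centre is at x = -25 mm); x points along the handles (their ends at x = +60 mm), z up.
- dark_round_mid (a point): Loose dark brown wooden mini paddle, round disc head, 58 mm across, with a straight 18 mm wide handle; 16 mm thick, lying flat. The point is the centre of the head (half-way up), the place to grip across y; x points along the handle, whose rounded end is 85 mm from the point; z up. 35 to 70 g. In the nearer row among the pale ones. Not part of the job: stays where it is.
- dark_square_mid (a point): Loose dark brown wooden mini paddle, square head, 58 x 58 mm, with a straight 18 mm wide handle; 16 mm thick, lying flat. The point is the centre of the head (half-way up), the place to grip across y; x points along the handle, whose rounded end is 85 mm from the point; z up. 35 to 70 g. In the nearer row among the pale ones. Not part of the job: stays where it is.
There are look-alikes about, which are no part of the job. What is shaped like the part that bears top_square but turquoise is not meant.

How it is judged:
At the end, for the whole second after the job is handed in: Each pale paddle lies flat (within 0.08 rad) and at rest on top of the pile of its own shape, head centre within 12 mm of the pile's head centre along and across the handle, handle the same way and in line within 0.2 rad (x of pale_round_mid in the frame of top_round between -0.037 and -0.013 m and y of pale_round_mid in the frame of top_round between -0.012 and 0.012 m and z of pale_round_mid in the frame of top_round between 0.004 and 0.012 m and x of top_round in the frame of pale_round_mid above 0.01 m and angle between the x axis of pale_round_mid and the x axis of top_round, either way round below 0.2 rad and angle between each of pale_round_mid, pale_square_mid, pale_slim_mid, pale_gourd_mid's own z axis and vertical below 0.08 rad and linear speed of each of pale_round, pale_square, pale_slim, pale_gourd below 0.02 m/s and x of pale_square_mid in the frame of top_square between -0.037 and -0.013 m and y of pale_square_mid in the frame of top_square between -0.012 and 0.012 m and z of pale_square_mid in the frame of top_square between 0.004 and 0.012 m and x of top_square in the frame of pale_square_mid above 0.01 m and angle between the x axis of pale_square_mid and the x axis of top_square, either way round below 0.2 rad and x of pale_slim_mid in the frame of top_slim between -0.037 and -0.013 m and y of pale_slim_mid in the frame of top_slim between -0.012 and 0.012 m and z of pale_slim_mid in the frame of top_slim between 0.004 and 0.012 m and x of top_slim in the frame of pale_slim_mid above 0.01 m and angle between the x axis of pale_slim_mid and the x axis of top_slim, either way round below 0.2 rad and x of pale_gourd_mid in the frame of top_gourd between -0.037 and -0.013 m and y of pale_gourd_mid in the frame of top_gourd between -0.012 and 0.012 m and z of pale_gourd_mid in the frame of top_gourd between 0.004 and 0.012 m and x of top_gourd in the frame of pale_gourd_mid above 0.01 m and angle between the x axis of pale_gourd_mid and the x axis of top_gourd, either way round below 0.2 rad); the robot touches nothing.
It fails at once if the dark round paddle is moved more than 20 mm (distance of dark_round_mid from where it was at the start of the episode above 0.02 m).
It fails at once if the dark square paddle is moved more than 20 mm (distance of dark_square_mid from where it was at the start of the episode above 0.02 m).
It also fails if it takes over 102 s, if anything falls off the work surface, if the arm or the gripper's body presses on something with over 40 N, if the wrist force passes 120 N, or if a joint passes its speed limit or range.

## Working session

There is one attempt and no reset: what is moved stays moved. The work goes in short steps, Python scripts to look and compute and a tool call to move; the robot and the scene stay as the last step left them, time stands still between calls to the robot, and variables do not carry over. Pictures are saved under pics/ and viewed, at most 14 in all, crops included, and the job is handed in when it is done.

Besides the shell and the picture viewer there is one more tool, called after "Call:" as name(argument=value, ...), one argument or row to a line, values as JSON. carry_out: Moves the arm, as the interface text tells. Its arguments: {"type":"object","properties":{"commands":{"type":"array","items":{"type":"array"}},"grip_force":{"type":"number"}},"required":["commands"]}

```bash
mkdir -p pics; ls
python3 - <<'E'
from station import readout, eyes
import cv2, numpy as np
s=readout.read_state(); print({k:np.round(s[k],3) for k in('time_s','ee_pos','tcp_rot','finger_gap')})
for n in('scene','top'):
    im=eyes.camera(n); cv2.imwrite(f'pics/{n}0.png',im[:,:,::-1]); p=eyes.camera_params(n); print(n,p)
E
```

```text
pics
{'time_s': np.float64(0.0), 'ee_pos': array([0.208, 0.694, 0.23 ]), 'tcp_rot': array([-0.457, -3.108,  0.004]), 'finger_gap': np.float64(0.085)}
scene {'fx': 424.1351567993495, 'fy': 424.1351567993495, 'cx': 271.6261129012476, 'cy': 211.0098771113667, 'dist': array([-0.02972244,  0.        ,  0.        ,  0.        ,  0.        ]), 'camera_from_world': array([[ 0.77364234,  0.63353927, -0.01027262, -0.45352634],
       [-0.3884484 ,  0.48703504,  0.78224339,  0.1894001 ],
       [ 0.50058503, -0.60118622,  0.62288824, -1.64130309],
       [ 0.        ,  0.        ,  0.        ,  1.        ]])}
top {'fx': 400.8556389488849, 'fy': 400.8556389488849, 'cx': 277.60179286884386, 'cy': 212.28122203186584, 'dist': array([-0.05754654,  0.        ,  0.        ,  0.        ,  0.        ]), 'camera_from_world': array([[-0.02437341, -0.99961226,  0.0134639 , -0.03289269],
       [ 0.98939961, -0.0221914 ,  0.14351292, -0.63180504],
       [-0.14315849,  0.01681908,  0.98955685, -1.13087846],
       [ 0.        ,  0.        ,  0.        ,  1.        ]])}
```

View pics/top0.png

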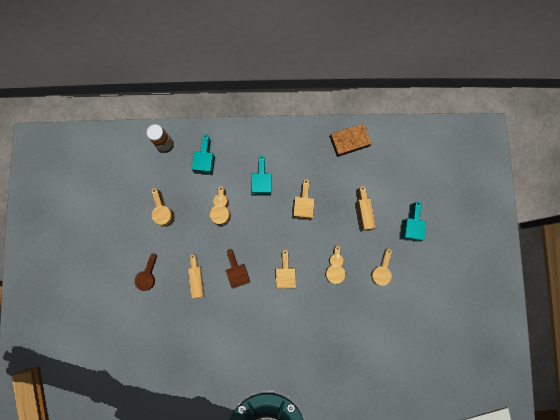

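View pics/scene0.png

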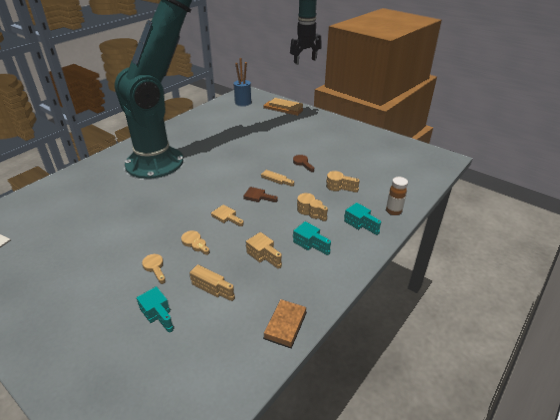

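Top picture: near row, left to right, is dark round (147,275), slim (195,278), dark square (236,270), square (286,270), gourd (336,266) and round (383,270). The far-row pale piles are round (161,208), gourd (220,207), square (304,200) and slim (366,209). Turquoise look-alikes sit at (203,155), (261,178) and (415,222). The square pile that is meant is the pale one at (304,200), since the turquoise ones are excluded by colour.

Next I'll triangulate the points from both views, then fit the outlines.

```bash
cat > h.py <<'E'
import numpy as np, cv2
from station import readout, eyes
from scipy.optimize import minimize, least_squares
P={n:eyes.camera_params(n) for n in('scene','top')}
def proj(n,X):
    p=P[n]; T=p['camera_from_world']; c=np.atleast_2d(X)@T[:3,:3].T+T[:3,3]
    c=c*[1,-1,-1]
    K=np.array([[p['fx'],0,p['cx']],[0,p['fy'],p['cy']],[0,0,1]])
    return cv2.projectPoints(c.reshape(-1,1,3),np.zeros(3),np.zeros(3),K,np.array(p['dist']))[0][:,0]
def disc(x,r): a=np.linspace(0,2*np.pi,40,endpoint=False); return np.c_[x+r*np.cos(a),r*np.sin(a)]
def rect(a,b,w): return np.array([[a,-w],[b,-w],[b,w],[a,w]])
H=[rect(0,.076,.009),disc(.076,.009)]
SH={'round':[disc(0,.029)]+H,'square':[rect(-.029,.029,.029)]+H,'slim':[rect(-.045,.045,.018)]+H,'gourd':[disc(0,.029),disc(.04,.021)]+H}
SS=4
def render(n,shape,q,z0,z1,box):
    x0,y0,x1,y1=box; m=np.zeros(((y1-y0)*SS,(x1-x0)*SS),np.uint8)
    c,s=np.cos(q[2]),np.sin(q[2])
    for pc in SH[shape]:
        w=pc@np.array([[c,s],[-s,c]])+q[:2]
        uv=np.vstack([proj(n,np.c_[w,np.full(len(w),z)]) for z in(z0,z1)])
        hull=cv2.convexHull(((uv+.5-[x0,y0])*SS-.5).astype(np.float32))
        cv2.fillConvexPoly(m,np.round(hull*16).astype(np.int32),255,shift=4)
    return cv2.resize(m,(x1-x0,y1-y0),interpolation=cv2.INTER_AREA)/255.
def palemask(im):
    h=cv2.cvtColor(im,cv2.COLOR_RGB2HSV); return ((h[...,0]>7)&(h[...,0]<30)&(h[...,1]>70)&(h[...,2]>50)).astype(float)
def fit(masks,shape,q0,z0,z1,cams=('scene','top')):
    boxes={}
    for n in cams:
        u=proj(n,[[q0[0]+dx,q0[1]+dy,z] for dx in(-.07,.11) for dy in(-.06,.06) for z in(z0,z1)])
        a=np.maximum(u.min(0).astype(int),0); b=u.max(0).astype(int)+1; boxes[n]=(a[0],a[1],min(b[0],560),min(b[1],420))
    def cost(q):
        t=0
        for n in cams:
            x0,y0,x1,y1=boxes[n]; r=render(n,shape,[q[0],q[1],q[2]*10],z0,z1,boxes[n]); m=masks[n][y0:y1,x0:x1]
            ref=cv2.dilate(np.uint8(r>0),np.ones((7,7)))  # ignore neighbours
            t+=np.abs(r-m)[ref>0].sum()+ (m*0).sum(); t-=0
            t+=0
        return t
    best=None
    for dyaw in(-.3,-.15,0,.15,.3):
        s0=np.array([q0[0],q0[1],(q0[2]+dyaw)/10])
        o=minimize(cost,s0,method='Nelder-Mead',options=dict(initial_simplex=s0+np.array([[0,0,0],[.01,0,0],[0,.01,0],[0,0,.015]]),xatol=1e-4,fatol=.05))
        if best is None or o.fun<best.fun: best=o
    return best.x*[1,1,10],best.fun
def tri(a,b):
    f=lambda X:np.r_[proj('scene',X)[0]-a,proj('top',X)[0]-b]
    r=least_squares(f,[.6,0,.02]); return r.x,np.abs(r.fun).max()
E
python3 - <<'E'
from h import *
ims={n:eyes.camera(n) for n in('scene','top')}
np.savez('ims0.npz',**ims)
masks={n:palemask(ims[n]) for n in ims}
R={}
for pre,suf,z0,z1 in(('pale_','_mid',0,.016),('top_','',0,.048)):
  for s in SH:
    nm=pre+s+suf
    d={n:eyes.tip_of(n,nm) for n in ims}
    best=None
    for a in d['scene'][:3]:
      for b in d['top'][:3]:
        X,e=tri(a['uv'],b['uv'])
        if best is None or e<best[1]: best=(X,e,a['uv'],b['uv'],a['score'],b['score'])
    if best is None: print(nm,'none',[len(d[n]) for n in d]); continue
    X=best[0]; q0=[X[0]-(.025 if pre=='top_' else 0),X[1],0.]
    q,f=fit(masks,s,q0,z0,z1)
    qt,ft=fit(masks,s,q0,z0,z1,('top',))
    print(nm,'tri',X.round(4),'err',round(best[1],1),'uv',np.round(best[3]),np.round(best[4:],2),'fit',q.round(4),round(f),'top',qt.round(4),round(ft))
    R[nm]=q
import pickle; pickle.dump(R,open('R.pkl','wb'))
E
```

```text
pale_round_mid tri [ 0.4348 -0.3523  0.0092] err 0.5 uv [382. 277.] [0.9  0.72] fit [ 0.4375 -0.353  -0.3416] 88 top [ 0.4385 -0.3527 -0.3428] 36
pale_square_mid tri [ 0.4352 -0.0668  0.0027] err 0.1 uv [285. 279.] [0.63 0.71] fit [ 0.44   -0.0666  0.0033] 85 top [ 0.4401 -0.0664  0.0022] 27
pale_slim_mid tri [0.4426 0.1882 0.0221] err 1.2 uv [198. 278.] [0.76 0.6 ] fit [0.4329 0.1997 0.1149] 83 top [0.4331 0.1998 0.1167] 37
pale_gourd_mid tri [ 0.4497 -0.2106  0.0085] err 1.2 uv [333. 272.] [0.61 0.59] fit [ 0.447  -0.2149 -0.1141] 97 top [ 0.4479 -0.2148 -0.119 ] 42
top_round tri [0.6529 0.3065 0.0349] err 1.2 uv [158. 207.] [0.62 0.56] fit [0.6314 0.2954 0.3034] 122 top [0.6322 0.2957 0.3025] 70
top_square tri [0.8164 0.1752 0.0462] err 0.8 uv [202. 153.] [0.67 0.7 ] fit [ 0.7627 -0.0605 -1.962 ] 0 top [0.6958 0.0618 2.2   ] 0
top_slim tri [ 0.6485 -0.3062  0.0479] err 0.4 uv [365. 205.] [0.82 0.89] fit [ 0.6209 -0.3114  0.1013] 206 top [ 0.6215 -0.3115  0.146 ] 121
top_gourd tri [0.6505 0.1297 0.0381] err 0.9 uv [217. 207.] [0.93 0.61] fit [ 0.6299  0.126  -0.1008] 103 top [ 0.6309  0.1257 -0.0835] 47
```

```bash
cat > fit2.py <<'E'
from h import *; import pickle
R=pickle.load(open('R.pkl','rb')); ims=np.load('ims0.npz'); ims={n:ims[n] for n in('scene','top')}
masks={n:palemask(ims[n]) for n in ims}
R['top_square']=np.array([.645,-.11,0])
for nm in R:
    s=nm.split('_')[1]; hs=(.010,.016,.022) if 'mid' in nm else (.040,.044,.048,.052,.056)
    rs=[fit(masks,s,R[nm],0,h) for h in hs]; fs=[r[1] for r in rs]
    h0=1 if 'mid' in nm else 2
    c=np.polyfit(hs,fs,2); R[nm]=rs[h0][0]
    print(nm,R[nm].round(4),np.round(fs),'h best',round(-c[1]/2/c[0],4))
pickle.dump(R,open('R.pkl','wb'))
for n,box,sc in(('top',(130,170,440,310),2.5),('scene',(130,150,370,320),3)):
    x0,y0,x1,y1=box; o=cv2.resize(ims[n][y0:y1,x0:x1],None,fx=sc,fy=sc,interpolation=cv2.INTER_CUBIC)[:,:,::-1].copy()
    for nm,q in R.items():
        z1=.016 if 'mid' in nm else .048
        m=render(n,nm.split('_')[1],q,z1,z1,box); m=cv2.resize(m,(o.shape[1],o.shape[0]))
        cs,_=cv2.findContours(np.uint8(m>.5),0,1); cv2.drawContours(o,cs,-1,(0,0,255),1)
    cv2.imwrite(f'pics/ov_{n}.png',o); print(o.shape)
E
python3 fit2.py
```

```text
pale_round_mid [ 0.4375 -0.353  -0.3416] [ 96.  87. 142.] h best 0.0138
pale_square_mid [ 0.4399 -0.0665  0.0018] [ 96.  84. 127.] h best 0.0143
pale_slim_mid [0.4329 0.1997 0.1142] [ 79.  83. 146.] h best 0.0126
pale_gourd_mid [ 0.4471 -0.2147 -0.1186] [100.  97. 146.] h best 0.0133
top_round [0.6314 0.2954 0.3033] [134. 116. 122. 164. 209.] h best 0.0446
top_square [ 0.6449 -0.124  -0.1364] [157. 124. 126. 163. 208.] h best 0.0459
top_slim [ 0.6209 -0.3114  0.1   ] [223. 186. 206. 259. 320.] h best 0.0448
top_gourd [ 0.6299  0.126  -0.1008] [112.  97. 103. 139. 178.] h best 0.0444
(350, 775, 3)
(510, 720, 3)
```

View pics/ov_top.png

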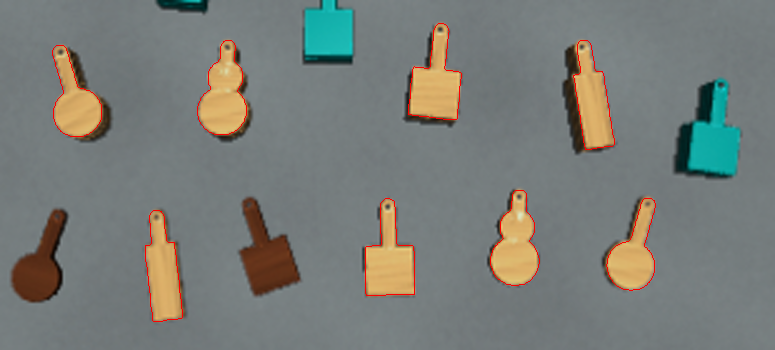

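View pics/ov_scene.png

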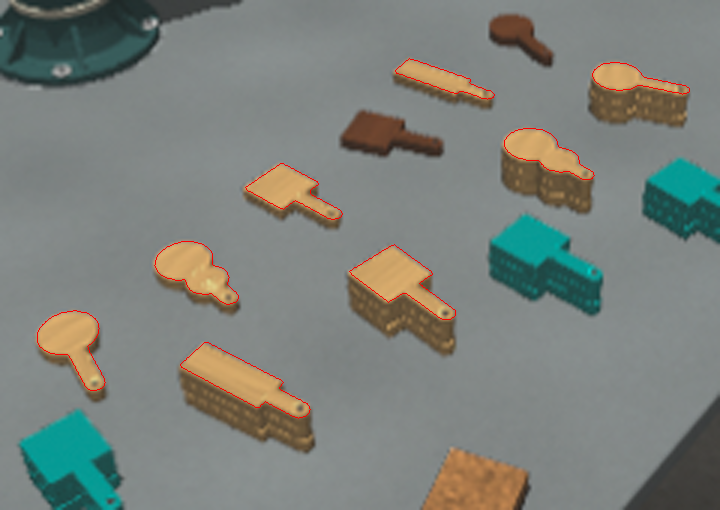

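Both overlays match. The loose paddles lie at about z 0–16 mm and the pile tops at about 48 mm. The pale square pile, at (435,95) in the crop, is pale wood; the turquoise ones at (328,35) and (712,150) are not it. Starting with slim.

```bash
cat > go.py <<'E'
import sys,numpy as np,pickle
from scipy.spatial.transform import Rotation as Ro
from station import readout
def go(nm,z=None):
    R=pickle.load(open('R.pkl','rb')); q=R[nm]; s=readout.read_state()
    M=Ro.from_rotvec(s['tcp_rot']).as_matrix(); p=np.array(s['ee_pos'])
    t=np.array([q[0],q[1],p[2] if z is None else z])
    yaw=np.arctan2(M[1,1],M[0,1])-np.pi/2
    d=(q[2]-yaw+np.pi/2)%np.pi-np.pi/2
    print('t',round(s['time_s'],2),'pos',p.round(4),'tilt',M[:,2].round(3),'q7',round(s['qpos'][6],2),'gap',s['finger_gap'],'F',np.round(s['ft_force'],1))
    print(nm,'shift mm',(M.T@(t-p)*1000).round(1),'turn',round(-np.degrees(d),1))
for a in sys.argv[1:]:
    n,*z=a.split(':'); go(n,float(z[0]) if z else None)
E
python3 go.py pale_slim_mid:.12
```

```text
t 1.0 pos [0.2085 0.6944 0.2313] tilt [ 0.  0. -1.] q7 -0.03 gap 0.08532193565766745 F [-0.3 -0.2 -0.3]
pale_slim_mid shift mm [-357.1 -409.2  111.3] turn -23.3
```

Call:
carry_out(
  commands=[
    [60,[-357,-409,111],-23.3],
    [60,[-357,-409,111],-23.3],
    [60,[-357,-409,111],-23.3],
    [60,[-357,-409,111],-23.3],
    [60,[-357,-409,111],-23.3],
    [60,[-357,-409,111],-23.3],
    [60,[-357,-409,111],-23.3],
    [60,[-357,-409,111],-23.3],
    [60,[-357,-409,111],-23.3],
    [60,[-357,-409,111],-23.3],
    [60,[-357,-409,111],-23.3],
    [60,[-357,-409,111],-23.3],
  ],
)

```text
time_s: 2.0
ee_pos: [0.4118, 0.2468, 0.1312]
tcp_rot: [-0.181, 3.135, 0.001]
ft_force: [1.1, 0.5, 0.0]
finger_gap: 0.0601
grip_force: 0.0
```

```bash
python3 go.py pale_slim_mid:.12 pale_slim_mid:.005
```

```text
t 2.0 pos [0.4118 0.2468 0.1312] tilt [ 0.001  0.001 -1.   ] q7 0.99 gap 0.060109769942687956 F [1.1 0.5 0. ]
pale_slim_mid shift mm [-15.5 -49.2  11.2] turn 0.1
t 2.0 pos [0.4118 0.2468 0.1312] tilt [ 0.001  0.001 -1.   ] q7 0.99 gap 0.060109769942687956 F [1.1 0.5 0. ]
pale_slim_mid shift mm [-15.3 -49.2 126.2] turn 0.1
```

Call:
carry_out(
  commands=[
    [60,[-15,-49,50],0],
    [60,[-15,-49,80],0],
    [60,[-15,-49,80],0],
    [60,[-15,-49,80],0],
    [60,[-15,-49,80],0],
    [60,[-15,-49,80],0],
  ],
)

```text
time_s: 2.5
ee_pos: [0.432, 0.2027, 0.052]
tcp_rot: [-0.182, 3.135, 0.002]
ft_force: [0.1, 0.2, 0.5]
finger_gap: 0.0602
grip_force: 0.0
```

```bash
python3 go.py pale_slim_mid:.003
python3 - <<'E'
from h import *
o=eyes.camera('scene')[100:280,180:420]; cv2.imwrite('pics/c1.png',cv2.resize(o,None,fx=3,fy=3)[:,:,::-1])
E
```

```text
t 2.5 pos [0.432  0.2027 0.052 ] tilt [ 0.002  0.002 -1.   ] q7 1.05 gap 0.06024513877032129 F [0.1 0.2 0.5]
pale_slim_mid shift mm [-0.4 -3.1 49. ] turn 0.1
```

View pics/c1.png

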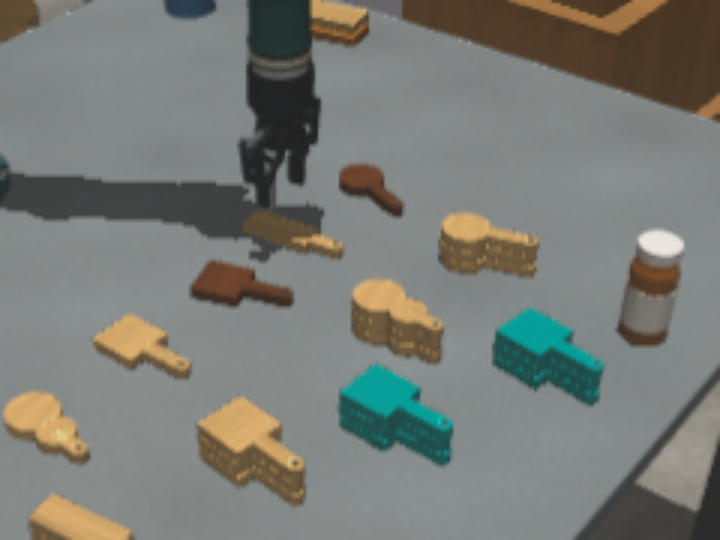

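The fingers straddle the slim paddle at crop (285,225). Descending.

Call:
carry_out(
  commands=[
    [60,[0,-3,15],0],
    [60,[0,-3,30],0],
    [60,[0,-3,42],0],
    [60,[0,-3,49],0],
    [60,[0,-3,49],0],
    [60,[0,-3,49],0],
    [60,[0,-3,49],0],
  ],
)

```text
time_s: 3.13
ee_pos: [0.4322, 0.199, 0.003]
tcp_rot: [-0.181, 3.135, 0.001]
ft_force: [0.7, -0.2, 0.4]
finger_gap: 0.0603
grip_force: 0.0
```

Call:
carry_out(
  commands=[
    [30,[0,0,0],0],
    [30,[0,0,0],0],
    [30,[0,0,0],0],
    [30,[0,0,0],0],
    [30,[0,0,0],0],
    [30,[0,0,0],0],
    [30,[0,0,0],0],
    [30,[0,0,0],0],
  ],
  grip_force=50,
)

```text
time_s: 3.8
ee_pos: [0.4322, 0.1986, 0.003]
tcp_rot: [-0.181, 3.135, 0.001]
ft_force: [-0.7, 0.1, 5.4]
finger_gap: 0.0346
grip_force: 49.7
```

```bash
python3 go.py pale_slim_mid:.003
```

```text
t 3.8 pos [0.4322 0.1986 0.003 ] tilt [ 0.001  0.001 -1.   ] q7 1.05 gap 0.034567003675322026 F [-0.7  0.1  5.4]
pale_slim_mid shift mm [-0.8  1.   0. ] turn 0.1
```

Call:
carry_out(
  commands=[
    [30,[0,0,-8],0],
    [30,[0,0,-20],0],
    [30,[0,0,-40],0],
    [30,[0,0,-65],0],
    [30,[0,0,-90],0],
    [30,[0,0,-110],0],
    [30,[0,0,-120],0],
    [30,[0,0,-120],0],
    [30,[0,0,-120],0],
  ],
)

```text
time_s: 4.55
ee_pos: [0.4318, 0.1982, 0.1224]
tcp_rot: [-0.18, 3.136, 0.0]
ft_force: [-0.5, -0.3, -1.7]
finger_gap: 0.0348
grip_force: 50.4
```

```bash
python3 go.py top_slim:.12
python3 - <<'E'
from h import *
o=eyes.camera('scene')[60:240,180:420]; cv2.imwrite('pics/c2.png',cv2.resize(o,None,fx=3,fy=3)[:,:,::-1])
E
```

```text
t 4.55 pos [0.4318 0.1982 0.1224] tilt [ 0.001  0.    -1.   ] q7 1.08 gap 0.034839621426819234 F [-0.5 -0.3 -1.7]
top_slim shift mm [-129.5 -527.8    2.4] turn 0.8
```

View pics/c2.png

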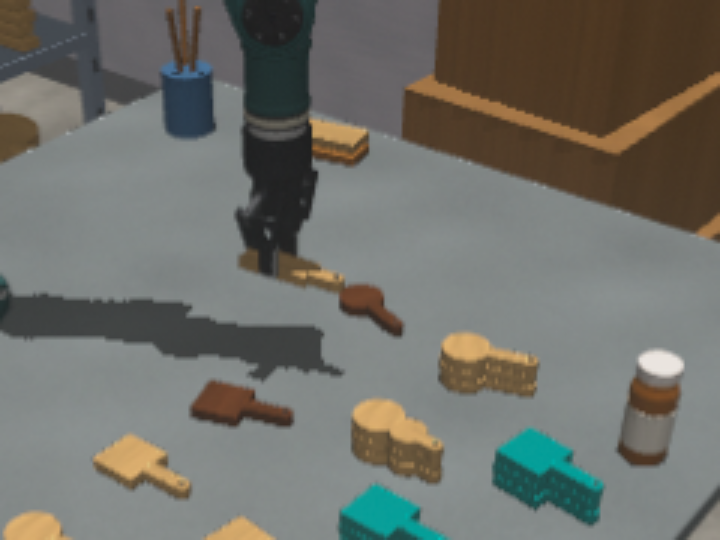

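The slim paddle is held level at crop (290,268), handle away. Moving it to its pile.

Call:
carry_out(
  commands=[
    [30,[-3,-12,0],0],
    [30,[-8,-34,0],0],
    [30,[-16,-64,0],0],
    [30,[-24,-98,0],0],
    [30,[-32,-132,0],0],
    [30,[-40,-166,0],0],
    [30,[-49,-200,0],0],
    [30,[-57,-234,0],0],
    [30,[-66,-268,0],0],
    [30,[-74,-302,0],0],
    [30,[-82,-336,0],0],
    [30,[-91,-370,0],0],
  ],
)

```text
time_s: 5.6
ee_pos: [0.5634, -0.1604, 0.1199]
tcp_rot: [0.18, -3.132, -0.002]
ft_force: [-0.5, 0.5, -0.4]
finger_gap: 0.0348
grip_force: 50.4
```

Call:
carry_out(
  commands=[
    [30,[-8,-34,0],0],
    [30,[-16,-66,0],0],
    [30,[-24,-98,0],0],
    [30,[-30,-122,0],0],
    [30,[-35,-140,0],0],
    [30,[-38,-153,0],0],
    [30,[-39,-158,0],0],
    [30,[-39,-158,0],0],
    [30,[-39,-158,0],0],
    [30,[-39,-158,0],0],
  ],
)

```text
time_s: 6.43
ee_pos: [0.6211, -0.3088, 0.1216]
tcp_rot: [0.184, -3.135, -0.003]
ft_force: [0.5, -0.0, -0.2]
finger_gap: 0.0344
grip_force: 50.4
```

```bash
cat > held.py <<'E'
# fit the held / placed paddle outline from both views: held.py shape x y z0 yaw
import sys; from h import *
s,x,y,z0,yaw=sys.argv[1],*map(float,sys.argv[2:6])
masks={n:palemask(eyes.camera(n)) for n in('scene','top')}
print('paddle',*[np.round(fit(masks,s,[x,y,yaw],z0,z0+.016,c)[0],4) for c in(('scene','top'),('scene',))])
E
python3 go.py top_slim:.055; python3 held.py slim .621 -.311 .119 .1
```

```text
t 6.43 pos [ 0.6211 -0.3088  0.1216] tilt [-0.001  0.002 -1.   ] q7 1.97 gap 0.034358351568069656 F [ 0.5 -0.  -0.2]
top_slim shift mm [ 0.4 -2.6 66.6] turn 1.0
paddle [ 0.6199 -0.308   0.0985] [ 0.6212 -0.3092  0.0957]
```

Call:
carry_out(
  commands=[
    [30,[0,-2,15],0],
    [30,[0,-2,30],0],
    [30,[0,-2,44],0],
    [30,[0,-2,56],0],
    [30,[0,-2,63],0],
    [30,[0,-2,67],0],
    [30,[0,-2,69],0],
    [30,[0,-2,69.5],0],
    [30,[0,-2,69.5],0],
    [30,[0,-2,69.5],0],
  ],
)

```text
time_s: 7.37
ee_pos: [0.6223, -0.3136, 0.0534]
tcp_rot: [-0.18, 3.135, -0.001]
ft_force: [0.1, 0.1, -1.2]
finger_gap: 0.0348
grip_force: 50.4
```

```bash
python3 go.py top_slim:.052; python3 held.py slim .621 -.311 .048 .1
```

```text
t 7.37 pos [ 0.6223 -0.3136  0.0534] tilt [ 0.001 -0.001 -1.   ] q7 1.95 gap 0.034813754119157915 F [ 0.1  0.1 -1.2]
top_slim shift mm [1.1 2.4 1.4] turn 0.9
paddle [ 0.621  -0.3036 -0.0241] [ 0.6561 -0.3116 -0.2745]
```

Call:
carry_out(
  commands=[
    [30,[0,1,1],0],
    [30,[0,2,2],0],
    [30,[0,2,2],0],
    [30,[0,2,2],0],
    [30,[0,2,2],0],
    [60,[0,2,2],0],
    [60,[0,2,2],0],
    [60,[0,2,2],0],
    [60,[0,2,2],0],
    [60,[0,2,2],0],
    [60,[0,2,2],0],
  ],
)

```text
time_s: 8.38
ee_pos: [0.6214, -0.3112, 0.0505]
tcp_rot: [0.18, -3.136, -0.0]
ft_force: [0.9, 0.1, 0.5]
finger_gap: 0.0602
grip_force: 0.0
```

Call:
carry_out(
  commands=[
    [60,[0,0,-5],0],
    [60,[0,0,-20],0],
    [60,[0,0,-50],0],
    [60,[0,0,-90],0],
    [60,[0,0,-110],0],
    [60,[0,0,-110],0],
  ],
)

```text
time_s: 8.88
ee_pos: [0.6257, -0.3131, 0.1685]
tcp_rot: [-0.179, 3.125, -0.009]
ft_force: [0.5, -0.3, 0.6]
finger_gap: 0.06
grip_force: 0.0
```

```bash
python3 go.py pale_round_mid:.05
```

```text
t 8.88 pos [ 0.6257 -0.3131  0.1685] tilt [ 0.012 -0.005 -1.   ] q7 1.98 gap 0.059968779162301075 F [ 0.5 -0.3  0.6]
pale_round_mid shift mm [192.9 -17.4 116.4] turn 26.1
```

Call:
carry_out(
  commands=[
    [72,[30,-3,0],5],
    [72,[70,-8,10],10],
    [72,[110,-12,30],15],
    [72,[145,-16,50],20],
    [72,[170,-19,70],25],
    [72,[187,-21,90],26],
    [72,[187,-21,90],26],
    [72,[187,-21,90],26],
    [72,[187,-21,90],26],
    [72,[187,-21,90],26],
  ],
)

```text
time_s: 9.72
ee_pos: [0.4411, -0.3537, 0.0719]
tcp_rot: [0.526, 3.093, -0.001]
ft_force: [0.6, 0.5, -0.3]
finger_gap: 0.0721
grip_force: 0.0
```

```bash
python3 go.py pale_round_mid:.003;python3 held.py slim .621 -.311 .048 .1
```

```text
t 9.72 pos [ 0.4411 -0.3537  0.0719] tilt [ 0.004 -0.001 -1.   ] q7 1.79 gap 0.07210909121107657 F [ 0.6  0.5 -0.3]
pale_round_mid shift mm [ 3.9 -0.6 68.9] turn 0.3
paddle [ 0.6215 -0.311   0.1201] [ 0.6223 -0.3149  0.1227]
```

Slim is placed within about 1 mm. Now round.

Call:
carry_out(
  commands=[
    [72,[3,0,20],0],
    [72,[3,0,40],0],
    [72,[3,0,56],0],
    [72,[3,0,65],0],
    [72,[3,0,69.5],0],
    [72,[3,0,69.5],0],
    [72,[3,0,69.5],0],
    [72,[3,0,69.5],0],
  ],
)

```text
time_s: 10.48
ee_pos: [0.436, -0.353, 0.002]
tcp_rot: [0.529, 3.095, -0.001]
ft_force: [-0.2, -1.6, 0.0]
finger_gap: 0.0719
grip_force: 0.0
```

Call:
carry_out(
  commands=[
    [50,[0,0,0],0],
    [50,[0,0,0],0],
    [50,[0,0,0],0],
    [50,[0,0,0],0],
    [50,[0,0,0],0],
    [50,[0,0,0],0],
    [50,[0,0,0],0],
  ],
  grip_force=60,
)

```text
time_s: 11.07
ee_pos: [0.4359, -0.353, 0.0027]
tcp_rot: [0.529, 3.095, -0.001]
ft_force: [-1.0, 0.1, 7.8]
finger_gap: 0.0551
grip_force: 61.7
```

Call:
carry_out(
  commands=[
    [50,[0,0,-8],0],
    [50,[0,0,-20],0],
    [50,[0,0,-40],0],
    [50,[0,0,-65],0],
    [50,[0,0,-90],0],
    [50,[0,0,-110],0],
    [50,[0,0,-120],0],
    [50,[0,0,-120],0],
    [50,[0,0,-120],0],
  ],
)

```text
time_s: 11.82
ee_pos: [0.4353, -0.3527, 0.1217]
tcp_rot: [0.53, 3.096, -0.001]
ft_force: [-0.6, -0.2, -0.6]
finger_gap: 0.0555
grip_force: 63.4
```

```bash
python3 go.py top_round:.12;python3 held.py round .4375 -.353 .119 -.34
```

```text
t 11.82 pos [ 0.4353 -0.3527  0.1217] tilt [ 0.001 -0.001 -1.   ] q7 1.8 gap 0.05548977874491176 F [-0.6 -0.2 -0.6]
top_round shift mm [ 30.5 676.4   1.4] turn -36.8
paddle [ 0.4373 -0.3536 -0.3409] [ 0.4352 -0.3528 -0.3445]
```

Call:
carry_out(
  commands=[
    [50,[0,12,0],0],
    [50,[1,36,0],-2],
    [50,[3,68,0],-4],
    [50,[4,100,0],-6],
    [50,[6,134,0],-8],
    [50,[7,168,0],-10],
    [50,[9,202,0],-12],
    [50,[10,236,0],-14],
    [50,[12,270,0],-16],
    [50,[13,304,0],-18],
    [50,[15,338,0],-20],
    [50,[17,372,0],-22],
  ],
)

```text
time_s: 12.92
ee_pos: [0.542, 0.0067, 0.1199]
tcp_rot: [0.075, -3.138, -0.001]
ft_force: [0.2, -0.8, 0.1]
finger_gap: 0.0555
grip_force: 63.6
```

```bash
python3 go.py top_round:.12
```

```text
t 12.92 pos [0.542  0.0067 0.1199] tilt [-0.003  0.    -1.   ] q7 1.43 gap 0.05548351160666696 F [ 0.2 -0.8  0.1]
top_round shift mm [-1.031e+02  2.841e+02 -2.000e-01] turn -14.6
```

Call:
carry_out(
  commands=[
    [50,[-12,34,0],-2],
    [50,[-24,67,0],-4],
    [50,[-36,100,0],-6],
    [50,[-48,132,0],-8],
    [50,[-60,164,0],-10],
    [50,[-71,196,0],-12],
    [50,[-82,226,0],-14],
    [50,[-91,250,0],-14.6],
    [50,[-97,266,0],-14.6],
    [50,[-99,272,0],-14.6],
    [50,[-100,274,0],-14.6],
    [50,[-100,274,0],-14.6],
  ],
)

```text
time_s: 13.92
ee_pos: [0.6294, 0.2817, 0.12]
tcp_rot: [0.47, -3.104, 0.002]
ft_force: [0.7, -0.4, -0.5]
finger_gap: 0.0552
grip_force: 63.6
```

```bash
python3 go.py top_round:.051;python3 held.py round .631 .295 .119 .3
```

```text
t 13.92 pos [0.6294 0.2817 0.12  ] tilt [-0.002 -0.002 -1.   ] q7 1.27 gap 0.055213285770716686 F [ 0.7 -0.4 -0.5]
top_round shift mm [-6.1 12.5 68.9] turn -0.2
paddle [0.5588 0.1622 2.5037] [0.6301 0.2819 0.2527]
```

Call:
carry_out(
  commands=[
    [50,[-2,6,5],0],
    [50,[-5,12.5,10],0],
    [50,[-5,12.5,25],0],
    [50,[-5,12.5,40],0],
    [50,[-5,12.5,52],0],
    [50,[-5,12.5,60],0],
    [50,[-5,12.5,64],0],
    [50,[-5,12.5,66],0],
    [50,[-5,12.5,66],0],
    [50,[-5,12.5,66],0],
  ],
)

```text
time_s: 14.85
ee_pos: [0.632, 0.2956, 0.0556]
tcp_rot: [-0.469, 3.106, 0.0]
ft_force: [0.3, 0.1, -0.6]
finger_gap: 0.0553
grip_force: 63.6
```

```bash
python3 go.py top_round:.051;python3 held.py round .631 .295 .05 .3
```

```text
t 14.85 pos [0.632  0.2956 0.0556] tilt [ 0.001  0.    -1.   ] q7 1.24 gap 0.05532317891187398 F [ 0.3  0.1 -0.6]
top_round shift mm [ 0.6 -0.1  4.6] turn -0.2
paddle [0.6281 0.2853 0.328 ] [0.6386 0.2833 0.5648]
```

Call:
carry_out(
  commands=[
    [50,[0,0,2],0],
    [50,[0,0,4],0],
    [50,[0,0,4],0],
    [50,[0,0,4],0],
    [50,[0,0,4],0],
    [74,[0,0,4],0],
    [74,[0,0,4],0],
    [74,[0,0,4],0],
    [74,[0,0,4],0],
    [74,[0,0,4],0],
    [74,[0,0,4],0],
  ],
)

```text
time_s: 15.87
ee_pos: [0.6316, 0.2956, 0.0512]
tcp_rot: [-0.469, 3.106, 0.0]
ft_force: [-0.5, -0.3, 0.4]
finger_gap: 0.0743
grip_force: 0.0
```

Call:
carry_out(
  commands=[
    [74,[0,0,-5],0],
    [74,[0,0,-20],0],
    [74,[0,0,-45],0],
    [74,[0,0,-70],0],
    [74,[0,0,-70],0],
    [74,[0,0,-70],0],
  ],
)

```text
time_s: 16.37
ee_pos: [0.6332, 0.2965, 0.1245]
tcp_rot: [-0.468, 3.101, 0.003]
ft_force: [0.5, -0.4, 0.4]
finger_gap: 0.0744
grip_force: 0.0
```

```bash
python3 go.py pale_square_mid:.07
```

```text
t 16.37 pos [0.6332 0.2965 0.1245] tilt [ 0.005  0.003 -1.   ] q7 1.25 gap 0.07438897343448882 F [ 0.5 -0.4  0.4]
pale_square_mid shift mm [ 292.2 -289.7   52.6] turn 17.1
```

Call:
carry_out(
  commands=[
    [74,[15,-15,0],2],
    [74,[40,-40,0],5],
    [74,[67,-66,0],8],
    [74,[94,-93,0],11],
    [74,[121,-120,0],14],
    [74,[148,-147,0],17],
    [74,[175,-174,5],17],
    [74,[202,-200,10],17],
    [74,[229,-227,20],17],
    [74,[256,-254,30],17],
    [74,[278,-276,40],17],
    [74,[290,-288,50],17],
  ],
)

```text
time_s: 17.37
ee_pos: [0.4357, -0.0689, 0.0706]
tcp_rot: [-0.002, -3.137, 0.002]
ft_force: [0.2, -0.3, -1.0]
finger_gap: 0.0743
grip_force: 0.0
```

Call:
carry_out(
  commands=[
    [74,[0,0,0],0],
    [74,[0,0,0],0],
    [74,[0,0,0],0],
  ],
)

```text
time_s: 17.62
ee_pos: [0.4406, -0.0644, 0.0713]
tcp_rot: [-0.007, 3.14, 0.001]
ft_force: [0.9, 0.8, -1.2]
finger_gap: 0.0738
grip_force: 0.0
```

```bash
python3 go.py pale_square_mid:.003;python3 held.py round .631 .295 .048 .3
```

```text
t 17.62 pos [ 0.4406 -0.0644  0.0713] tilt [ 0.001  0.001 -1.   ] q7 1.47 gap 0.07377404970003194 F [ 0.9  0.8 -1.2]
pale_square_mid shift mm [ 0.7 -2.1 68.3] turn 0.1
paddle [0.6315 0.2918 0.3233] [0.6327 0.2908 0.3245]
```

Call:
carry_out(
  commands=[
    [74,[0,-2,20],0],
    [74,[0,-2,40],0],
    [74,[0,-2,56],0],
    [74,[0,-2,65],0],
    [74,[0,-2,69],0],
    [74,[0,-2,69],0],
    [74,[0,-2,69],0],
    [74,[0,-2,69],0],
  ],
)

```text
time_s: 18.38
ee_pos: [0.4401, -0.0671, 0.0028]
tcp_rot: [-0.005, 3.14, 0.0]
ft_force: [-0.3, -0.4, -0.3]
finger_gap: 0.0739
grip_force: 0.0
```

Call:
carry_out(
  commands=[
    [50,[0,0,0],0],
    [50,[0,0,0],0],
    [50,[0,0,0],0],
    [50,[0,0,0],0],
    [50,[0,0,0],0],
    [50,[0,0,0],0],
    [50,[0,0,0],0],
    [50,[0,0,0],0],
  ],
)

```text
time_s: 19.05
ee_pos: [0.44, -0.0673, 0.0033]
tcp_rot: [-0.006, 3.14, -0.0]
ft_force: [-0.7, 0.6, 8.6]
finger_gap: 0.0561
grip_force: 62.5
```

Call:
carry_out(
  commands=[
    [50,[0,0,-8],0],
    [50,[0,0,-20],0],
    [50,[0,0,-40],0],
    [50,[0,0,-65],0],
    [50,[0,0,-90],0],
    [50,[0,0,-110],0],
    [50,[0,0,-120],0],
    [50,[0,0,-120],0],
    [50,[0,0,-120],0],
  ],
)

```text
time_s: 19.8
ee_pos: [0.4397, -0.0675, 0.123]
tcp_rot: [-0.004, 3.14, -0.0]
ft_force: [0.5, -0.8, -0.2]
finger_gap: 0.0564
grip_force: 64.5
```

```bash
python3 go.py top_square:.12;python3 held.py square .44 -.066 .119 0
```

```text
t 19.8 pos [ 0.4397 -0.0675  0.123 ] tilt [ 0.002 -0.    -1.   ] q7 1.49 gap 0.056367239964762055 F [ 0.5 -0.8 -0.2]
top_square shift mm [-205.   -57.1    3.4] turn 8.0
paddle [ 0.4384 -0.0668 -0.0218] [ 0.4347 -0.0663 -0.0177]
```

Call:
carry_out(
  commands=[
    [50,[-10,-3,0],1],
    [50,[-30,-8,0],2],
    [50,[-55,-15,0],3],
    [50,[-80,-22,0],4],
    [50,[-105,-29,0],5],
    [50,[-130,-36,0],6],
    [50,[-155,-43,0],7],
    [50,[-178,-50,0],8],
    [50,[-195,-54,0],8],
    [50,[-204,-57,0],8],
    [50,[-205,-57,0],8],
    [50,[-205,-57,0],8],
  ],
)

```text
time_s: 20.9
ee_pos: [0.6441, -0.1235, 0.121]
tcp_rot: [-0.214, -3.132, -0.0]
ft_force: [-0.3, 0.2, -0.6]
finger_gap: 0.0561
grip_force: 64.5
```

Call:
carry_out(
  commands=[
    [50,[0,0,15],0],
    [50,[0,0,30],0],
    [50,[0,0,42],0],
    [50,[0,0,50],0],
    [50,[0,0,50],0],
    [50,[0,0,50],0],
  ],
)

```text
time_s: 21.4
ee_pos: [0.644, -0.1234, 0.0717]
tcp_rot: [-0.214, -3.133, -0.0]
ft_force: [-0.2, 0.3, 0.4]
finger_gap: 0.0559
grip_force: 64.5
```

```bash
python3 go.py top_square:.052
```

```text
t 21.4 pos [ 0.644  -0.1234  0.0717] tilt [-0.001  0.    -1.   ] q7 1.47 gap 0.055881538110531516 F [-0.2  0.3  0.4]
top_square shift mm [-1.  -0.5 19.7] turn 0.0
```

Call:
carry_out(
  commands=[
    [50,[-1,0,8],0],
    [50,[-1,0,14],0],
    [50,[-1,0,18],0],
    [50,[-1,0,20],0],
    [50,[-1,0,20],0],
    [50,[-1,0,20],0],
    [74,[-1,0,20],0],
    [74,[-1,0,20],0],
    [74,[-1,0,20],0],
    [74,[-1,0,20],0],
    [74,[-1,0,20],0],
    [74,[-1,0,20],0],
  ],
)

```text
time_s: 22.4
ee_pos: [0.6458, -0.1238, 0.0522]
tcp_rot: [0.214, 3.134, -0.0]
ft_force: [-0.3, -0.2, -1.2]
finger_gap: 0.0737
grip_force: 0.0
```

Call:
carry_out(
  commands=[
    [74,[0,0,-5],0],
    [74,[0,0,-20],0],
    [74,[0,0,-45],0],
    [74,[0,0,-70],0],
    [74,[0,0,-70],0],
    [74,[0,0,-70],0],
    [74,[0,0,-70],0],
  ],
)

```text
time_s: 22.98
ee_pos: [0.6454, -0.1238, 0.1222]
tcp_rot: [-0.214, -3.134, 0.0]
ft_force: [-0.5, -0.0, -0.8]
finger_gap: 0.074
grip_force: 0.0
```

```bash
python3 go.py pale_gourd_mid:.07
```

```text
t 22.98 pos [ 0.6454 -0.1238  0.1222] tilt [-0.  0. -1.] q7 1.48 gap 0.07396318817574343 F [-0.5 -0.  -0.8]
pale_gourd_mid shift mm [ 184.  -117.1   52.2] turn -1.0
```

Call:
carry_out(
  commands=[
    [74,[20,-13,0],0],
    [74,[45,-29,0],0],
    [74,[70,-45,0],-1],
    [74,[95,-60,5],-1],
    [74,[120,-76,15],-1],
    [74,[145,-92,25],-1],
    [74,[165,-105,35],-1],
    [74,[178,-113,45],-1],
    [74,[184,-117,52],-1],
    [74,[184,-117,52],-1],
    [74,[184,-117,52],-1],
    [74,[184,-117,52],-1],
  ],
)

```text
time_s: 23.98
ee_pos: [0.4496, -0.2141, 0.0703]
tcp_rot: [0.184, 3.134, 0.0]
ft_force: [0.5, 0.2, 0.6]
finger_gap: 0.0741
grip_force: 0.0
```

```bash
python3 go.py pale_gourd_mid:.003;python3 held.py square .645 -.124 .048 -.136
```

```text
t 23.98 pos [ 0.4496 -0.2141  0.0703] tilt [ 0.002  0.    -1.   ] q7 1.67 gap 0.07411509687926154 F [0.5 0.2 0.6]
pale_gourd_mid shift mm [ 2.5 -1.  67.3] turn 0.1
paddle [ 0.6426 -0.1244 -0.1096] [ 0.6436 -0.126  -0.1445]
```

Square is within about 2 mm of its pile. Now gourd.

Call:
carry_out(
  commands=[
    [74,[2,-1,20],0],
    [74,[2,-1,40],0],
    [74,[2,-1,56],0],
    [74,[2,-1,64],0],
    [74,[2,-1,68],0],
    [74,[2,-1,68],0],
    [74,[2,-1,68],0],
    [74,[2,-1,68],0],
  ],
)

```text
time_s: 24.75
ee_pos: [0.4461, -0.2156, 0.0029]
tcp_rot: [0.187, 3.135, -0.001]
ft_force: [0.4, 0.3, -0.1]
finger_gap: 0.0739
grip_force: 0.0
```

Call:
carry_out(
  commands=[
    [50,[0,0,0],0],
    [50,[0,0,0],0],
    [50,[0,0,0],0],
    [50,[0,0,0],0],
    [50,[0,0,0],0],
    [50,[0,0,0],0],
    [50,[0,0,0],0],
    [50,[0,0,0],0],
  ],
)

```text
time_s: 25.42
ee_pos: [0.4459, -0.2156, 0.0036]
tcp_rot: [0.187, 3.134, -0.001]
ft_force: [-1.4, -0.3, 10.0]
finger_gap: 0.0557
grip_force: 61.2
```

Call:
carry_out(
  commands=[
    [50,[0,0,-8],0],
    [50,[0,0,-20],0],
    [50,[0,0,-40],0],
    [50,[0,0,-65],0],
    [50,[0,0,-90],0],
    [50,[0,0,-110],0],
    [50,[0,0,-120],0],
    [50,[0,0,-120],0],
    [50,[0,0,-120],0],
  ],
)

```text
time_s: 26.17
ee_pos: [0.4454, -0.2155, 0.1224]
tcp_rot: [0.187, 3.135, -0.001]
ft_force: [0.0, -0.1, -0.9]
finger_gap: 0.0554
grip_force: 63.4
```

```bash
python3 go.py top_gourd:.12;python3 held.py gourd .447 -.215 .119 -.12
```

```text
t 26.17 pos [ 0.4454 -0.2155  0.1224] tilt [ 0.001 -0.    -1.   ] q7 1.69 gap 0.05535515854134579 F [ 0.  -0.1 -0.9]
top_gourd shift mm [-142.6  361.1    2.4] turn -1.1
paddle [ 0.4473 -0.2148 -0.1253] [ 0.4462 -0.2156 -0.1356]
```

Call:
carry_out(
  commands=[
    [50,[-5,12,0],0],
    [50,[-13,34,0],0],
    [50,[-24,62,0],-1],
    [50,[-36,92,0],-1],
    [50,[-48,122,0],-1],
    [50,[-59,152,0],-1],
    [50,[-71,182,0],-1],
    [50,[-83,212,0],-1],
    [50,[-95,242,0],-1],
    [50,[-106,272,0],-1],
    [50,[-118,302,0],-1],
    [50,[-128,328,0],-1],
  ],
)

```text
time_s: 27.27
ee_pos: [0.6113, 0.0976, 0.1201]
tcp_rot: [-0.157, -3.135, 0.0]
ft_force: [0.1, 0.5, -1.2]
finger_gap: 0.0553
grip_force: 63.4
```

Call:
carry_out(
  commands=[
    [50,[-8,20,0],0],
    [50,[-12,30,0],0],
    [50,[-13,33,0],0],
    [50,[-13,33,10],0],
    [50,[-13,33,25],0],
    [50,[-13,33,38],0],
    [50,[-13,33,46],0],
    [50,[-13,33,50],0],
    [50,[-13,33,50],0],
    [50,[-13,33,50],0],
  ],
)

```text
time_s: 28.1
ee_pos: [0.6276, 0.126, 0.072]
tcp_rot: [-0.16, -3.137, 0.0]
ft_force: [0.4, -0.0, -1.0]
finger_gap: 0.0555
grip_force: 63.5
```

```bash
python3 go.py top_gourd:.0525
python3 - <<'E'
from h import *
o=eyes.camera('scene')[120:300,180:420]; cv2.imwrite('pics/c3.png',cv2.resize(o,None,fx=3,fy=3)[:,:,::-1])
E
```

```text
t 28.1 pos [0.6276 0.126  0.072 ] tilt [-0. -0. -1.] q7 1.12 gap 0.0555006870059398 F [ 0.4 -0.  -1. ]
top_gourd shift mm [-2.3  0.2 19.5] turn -0.1
```

View pics/c3.png

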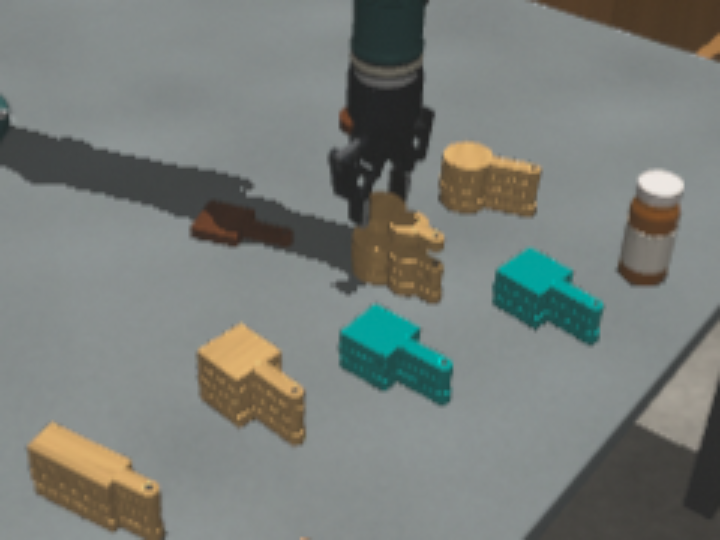

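The gourd hangs just above its pile at crop (400,225). Round (490,175), square (250,380) and slim (95,480) sit neatly on theirs. Finishing the gourd.

Call:
carry_out(
  commands=[
    [50,[-1,0,8],0],
    [50,[-1,0,14],0],
    [50,[-1,0,18],0],
    [50,[-1,0,20],0],
    [50,[-1,0,20],0],
    [50,[-1,0,20],0],
    [74,[-1,0,20],0],
    [74,[-1,0,20],0],
    [74,[-1,0,20],0],
    [74,[-1,0,20],0],
    [74,[-1,0,20],0],
    [74,[-1,0,20],0],
  ],
)

```text
time_s: 29.15
ee_pos: [0.6288, 0.1265, 0.0522]
tcp_rot: [0.159, 3.137, 0.0]
ft_force: [0.2, -0.4, -0.1]
finger_gap: 0.0744
grip_force: 0.0
```

Call:
carry_out(
  commands=[
    [74,[0,0,-5],0],
    [74,[0,0,-20],0],
    [74,[0,0,-45],0],
    [74,[20,0,-75],0],
    [74,[55,0,-110],0],
    [74,[90,0,-140],0],
    [74,[120,0,-150],0],
    [74,[150,0,-150],0],
    [74,[160,0,-150],0],
    [74,[160,0,-150],0],
    [74,[160,0,-150],0],
  ],
)

```text
time_s: 30.07
ee_pos: [0.4703, 0.1428, 0.2026]
tcp_rot: [0.159, 3.136, 0.001]
ft_force: [0.8, -0.4, 0.6]
finger_gap: 0.0739
grip_force: 0.0
```

```bash
python3 go.py top_gourd
python3 - <<'E'
from h import *; import pickle
R=pickle.load(open('R.pkl','rb')); ims={n:eyes.camera(n) for n in('scene','top')}
masks={n:palemask(ims[n]) for n in ims}
cv=[]
for s in SH:
    q=R['top_'+s]; print(s,'pile',q.round(4),*[np.round(fit(masks,s,q,.0,.064,c)[0]-q,4) for c in(('scene','top'),('scene',))])
for n,box,sc in(('top',(130,170,440,310),2.5),('scene',(130,150,370,320),3)):
    x0,y0,x1,y1=box; o=cv2.resize(ims[n][y0:y1,x0:x1],None,fx=sc,fy=sc,interpolation=cv2.INTER_CUBIC)[:,:,::-1].copy()
    for s in SH:
        m=cv2.resize(render(n,s,R['top_'+s],.064,.064,box),(o.shape[1],o.shape[0]))
        cs,_=cv2.findContours(np.uint8(m>.5),0,1); cv2.drawContours(o,cs,-1,(0,0,255),1)
    cv2.imwrite(f'pics/fin_{n}.png',o)
E
```

```text
t 30.07 pos [0.4703 0.1428 0.2026] tilt [ 0.002  0.    -1.   ] q7 1.02 gap 0.07394728473351654 F [ 0.8 -0.4  0.6]
top_gourd shift mm [-160.5   -0.7    0.3] turn -0.0
round pile [0.6314 0.2954 0.3033] [ 0.0006 -0.0012  0.0193] [-0.0016  0.0006  0.0052]
square pile [ 0.6449 -0.124  -0.1364] [-0.     -0.      0.0033] [-0.001   0.0004 -0.0266]
slim pile [ 0.6209 -0.3114  0.1   ] [ 0.0012 -0.0003  0.001 ] [-0.0001 -0.     -0.0168]
gourd pile [ 0.6299  0.126  -0.1008] [-0.0004 -0.0001  0.0108] [-0.0016  0.0008 -0.0077]
```

View pics/fin_scene.png

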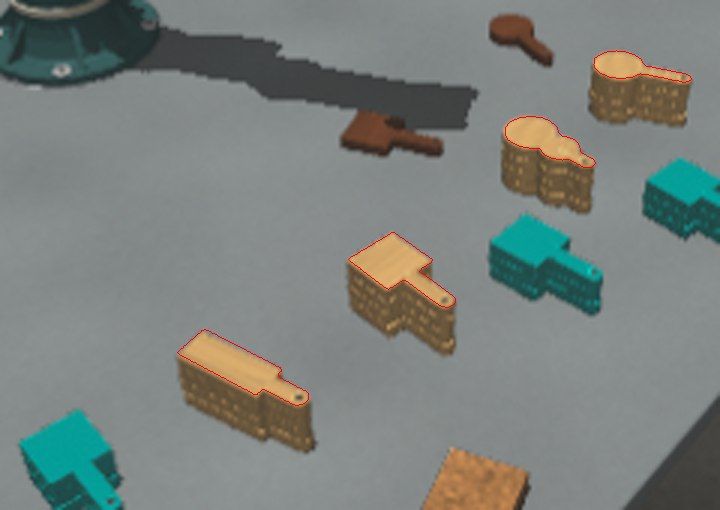

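View pics/fin_top.png

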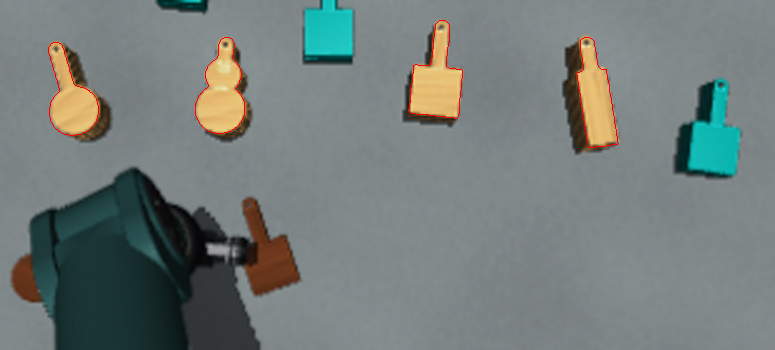

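All four pale paddles match the pile outlines at the 64 mm level in both views: round (75,110), gourd (220,108), square (435,92) and slim (598,105) in the top crop. The dark paddles have not moved, and the robot is clear.

```bash
python3 -c "
from station import close_job; print(close_job())"
```

```text
the job is handed in; nothing more can be done
None
```

All four pale paddles lie on the piles of their own shape, within about 2 mm by the final camera fit, both dark paddles look unmoved, and the job was handed in at about 30 s of the 102 s allowed; no verdict came back.

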